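# Put the birdhouse bench things back on their painted silhouettes

### The job

Tidy the birdhouse bench: set each of the four things - tin canister, cork-faced sanding block, ceramic perch knob and pin hammer - squarely on the yellow board whose black silhouette matches it in shape and size, covering the silhouette, the canister and knob standing upright, the sanding block flat with its cork face up, and the hammer flat with its head on the painted head. Do not let the ceramic knob topple over at any time, and leave the pine roof board where it lies.

Things in the scene. Friction and masses are not known exactly. Their poses are not given: they have to be found in the camera images.
- tin (a point): Loose dented round tin canister, green body with a bare metal screw lid, 62 mm across, 60 mm high, standing upright on the bench (at most about 0.22 kg). Point: its centre, 30 mm above its underside; z up.
- block (a point): Loose sanding block, dark wood below with a light cork face on top, 95 x 50 x 38 mm (about 0.11 kg). Point: its centre, 19 mm above its underside; x along the 95 mm length, y along the 50 mm width, z up.
- knob (a point): Loose white glazed ceramic perch knob standing on its foot, 42 mm high: foot 32 mm across, waist 20 mm across at 16 mm up, round head 38 mm across from 24 to 36 mm up (about 0.07 kg). Point: on its axis, 21 mm above its underside; z up. Take it by the head.
- hammer (a point): Loose pin hammer lying flat, blue steel shaft with black grip and a crosswise blue and steel head; 172 mm long over all, shaft 20 mm wide, everything 20 mm high (0.14 to 0.24 kg). Point: in the shaft near the centre of mass, 10 mm above the underside; x along the shaft towards the head, whose middle is 47 mm from this point (head 72 mm across, along y, and 20 mm along x); the shaft runs back 115 mm from this point to the butt; z up. A good place to grip, across the shaft.
- tin_mark (a point): Yellow square board, 92 x 92 mm, 6 mm thick, fixed flat on the bench, with a black disc 62 mm across painted in its middle (the larger of the two discs). Point: centre of the disc, on the board's top face, 6 mm above the bench; z up.
- block_mark (a point): Yellow board, 115 x 78 mm, 6 mm thick, fixed flat on the bench, with a black rectangle 95 x 50 mm painted in its middle. Point: centre of the rectangle on the top face; x along its 95 mm length, z up.
- knob_mark (a point): Yellow square board, 72 x 72 mm, 6 mm thick, fixed flat on the bench, with a black disc 38 mm across painted in its middle (the smaller disc). Point: centre of the disc on the top face; z up.
- hammer_mark (a point): Yellow board, 192 x 88 mm, 6 mm thick, fixed flat on the bench, with a black T-shaped hammer silhouette painted on it, 172 mm long. Point: on the top face, on the silhouette's shaft, where the hammer's own listed point belongs; x along the painted shaft towards the painted head, z up.
- hammer_mark_head (a point): Middle of the painted hammer head on the hammer board, 47 mm along x from the other listed point of that board: shows which end the hammer's head goes to.
- roof_board (a point): Bystander: loose pale pine roof board, 160 x 130 x 14 mm, lying flat at the right-hand end of the bench. Point: its centre, 7 mm up. Leave it where it is.
Things that resemble listed ones, but are neither listed nor needed, are in the scene too. Of the things like the part that bears knob, leave any that is blue, green or red; of the rest the smaller one is meant.

How it is judged:
By the outcome, as a careful person would: the job done as asked, in the order asked, and still so for the second after the job is handed in, with the robot touching nothing.
It also fails if it takes over 120 s, if anything falls off the work surface, if the arm or the gripper's body presses on something with over 40 N, if the wrist force passes 120 N, or if a joint passes its speed limit or range.

### The arm

A 6-joint arm with a two-finger parallel gripper is mounted at the origin on the work surface. World frame = base frame: x ahead of the robot, y to its left, z up, the work surface at z = 0. Lengths are in mm, angles in rad, forces in N, time in s.
With the tool pointing down it reaches from about 275 to 750 mm from the base axis. Payload 10.2 kg.
Tool frame: the origin (TCP) lies at the very end of the fingers, on their centre line; the grasp point (between the pads) lies 19 mm behind it; z points along the fingers, y is the line along which they close (so a half turn about z gives the same grasp; the last joint's range is limited). The gripper opens to 85 mm and grips with 20 to 120 N. Pads are 22 mm wide; open, the fingers measure 114 mm over their backs; the gripper's body (76 mm by 85 mm) begins 54 mm behind the grasp point. The pads swing forward as they close: fully open they stand 13 mm farther back than shut.
Start: joints at [-1.54, 0.313, 1.498, -0, 1.331, -0.223], TCP at [131.806, -508.191, 231.294] pointing down, gripper open.
Joint ranges: [-2.94, 2.94], [-0.97, 2.17], [0.19, 2.56], [-1.23, 4.37], [0.02, 3.11], [-2.88, 2.88]. Speed limits (rad/s): [2.39, 2.39, 3.01, 3.14, 3.14, 3.14].

### API

Orientations are given as a unit quaternion [w, x, y, z].
In Python, from rig import ctrl gives the robot as it stands.
- The arm moves only by the shell command python3 -m pendant 'ROWS' [FORCE]. ROWS is JSON, a list that holds one entry, the list of rows, each a list of 5 numbers: the shift along the tool's x, y, z normalised to -1 to 1, where 1 is 200 mm, then the turn about the tool's z normalised to -1 to 1, where 1 is pi rad, then the opening, from 0 (shut) to 1 (fully open). In form: [[[dx, dy, dz, spin, hand], ...]]. A call has 1 to 12 rows; each row is the pose to reach, as a shift and turn from the pose commanded when the call began, along the tool's axes at that moment, turning the shorter way round; what a row does not reach only later rows make up. A row lasts 1/10 s, in which the tool goes at most 50 mm and 8.59 degrees, less where a joint would pass 70% of its speed; a pose out of reach is approached as far as the arm can. A call with a number of a shift or a turn outside -1 to 1 is refused whole. A call with a gripper value outside its range is refused whole. The fingers move at their own pace and stop on an object; FORCE is the grip in N (left out, the last holds). Time passes only in rows, so rows that repeat a pose let the fingers close. It gives the time, the measured TCP pose, the force, the opening and the grip force at its end, in the units of the state.
- ctrl.sense(): the state, without advancing time (a new reading comes with each control period).
- ctrl.capture(name): name is "side" or "top"; returns (picture, depth): 400x640x3 uint8, blue, green, red; 400x640 float32, mm along the optical axis (not along the pixel's ray), 0 where there is no reading.
- ctrl.get_calibration(name): a dict with "K" (3x3 intrinsics, pixels), "origin" and "rotation" of the camera in the world. Camera axes: x right, y down, z forward; pixel columns grow to the right and rows downward; lengths in mm; the calibration is good to about 2 mm. A picture is of the moment at which its call begins. get_calibration takes no time and is no camera call.
- ctrl.finish_job(): hands the job in; it is judged then, once.
The state is a dict: "time_s": time; "joints": joint angles; "dq": joint speeds; "tau": joint torques, N m; "eef_pos": TCP position; "ee_rot": TCP orientation; "force": force on the tool from outside, world axes, zero at the start; "wrist_torque": the same for the moment, N m; "grip_width": opening from 0.0 (shut) to 1.0 (fully open); "grip_force": force on a finger pad.
Only numpy, scipy, OpenCV 4.12 (cv2) and the standard library are available. Lean on these libraries where they do the work, as an engineer would, in place of code of your own. Each camera call takes 0.05 s, during which the arm holds its last target. There are 200 camera calls.

## Working session

There is one attempt and no reset: what is moved stays moved. The work goes in short steps, Python scripts to look and compute and a shell command to move; the robot and the scene stay as the last step left them, time stands still between calls to the robot, and variables do not carry over. Pictures are saved under pics/ and viewed, at most 17 in all, crops included, and the job is handed in when it is done.

```bash
mkdir -p pics; ls; python3 - <<'E'
from rig import ctrl
import cv2,numpy as np
for n in("top","side"):
    p,d=ctrl.capture(n); cv2.imwrite(f"pics/{n}0.png",p); np.savez(f"{n}0.npz",p=p,d=d)
    c=ctrl.get_calibration(n); print(n,c)
print(ctrl.sense())
E
```

```text
pics
top {'K': array([[481.4371596 ,   0.        , 315.98009153],
       [  0.        , 481.4371596 , 193.91334209],
       [  0.        ,   0.        ,   1.        ]]), 'origin': array([ 197.34066287, -141.47022225, 1524.19661199]), 'rotation': array([-0.0767363 ,  0.71266604, -0.69290399,  0.07811983])}
side {'K': array([[400.13407875,   0.        , 325.10356307],
       [  0.        , 400.13407875, 203.34907546],
       [  0.        ,   0.        ,   1.        ]]), 'origin': array([-91.94117129, 448.88950525, 751.31129383]), 'rotation': array([ 0.16971919, -0.34377087,  0.83453963, -0.39567738])}
{'time_s': 0.1, 'joints': array([-1.54041201e+00,  3.13461459e-01,  1.49831490e+00, -8.99580813e-06,
        1.33100617e+00, -2.23420012e-01]), 'dq': array([-0.00010751, -0.00123095, -0.00349669,  0.00060934, -0.00011038,
        0.00283078]), 'tau': array([ 2.21691997e-03, -4.12902153e+01, -2.60145181e+01, -1.37021198e-04,
        3.01768268e-03, -3.28992471e-06]), 'eef_pos': array([ 131.79053978, -507.96972294,  230.77520425]), 'ee_rot': array([-5.92588250e-04,  9.91958409e-01,  1.26562872e-01,  5.29846099e-05]), 'force': array([-0.56809624, -0.39055705, -0.3897904 ]), 'wrist_torque': array([-0.01028335,  0.00022299,  0.0221055 ]), 'grip_force': 0.0, 'grip_width': 1.0008231635624234}
```

View pics/top0.png

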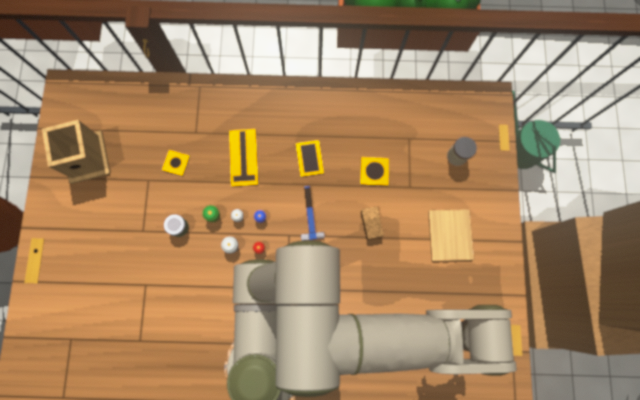

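View pics/side0.png

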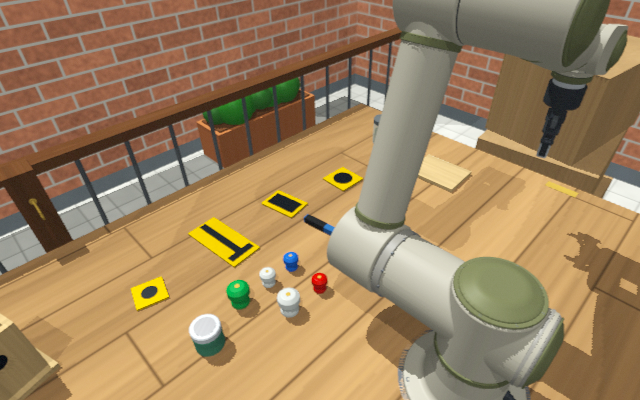

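The top view shows a yellow board row: small disc (176,162), hammer board (243,157), block board (310,158), large disc (375,171). The tin is at (175,225), the block at (372,222), the hammer at (311,213) and the roof board at (452,235). Knob candidates are green (211,213), blue (260,216), red (259,248), white (237,215) and white (230,244). The coloured ones are ruled out, so the smaller white one is meant, probably (237,215). I'll measure and confirm it in a crop.

```bash
cat > h.py <<'E'
from rig import ctrl
import cv2,numpy as np
from scipy.spatial.transform import Rotation as R
def cam(n):
    c=ctrl.get_calibration(n); q=c["rotation"]; return c["K"],c["origin"],R.from_quat(np.roll(q,-1)).as_matrix()
def cast(n,uv,z):
    K,o,M=cam(n); uv=np.atleast_2d(uv).astype(float)
    r=(M@np.linalg.inv(K)@np.c_[uv,np.ones(len(uv))].T).T
    return o+r*((z-o[2])/r[:,2])[:,None]
def proj(n,P):
    K,o,M=cam(n); c=(np.atleast_2d(P)-o)@M; p=c@K.T; return p[:,:2]/p[:,2:]
def cloud(n,d):
    K,o,M=cam(n); v,u=np.mgrid[:d.shape[0],:d.shape[1]]
    r=np.stack([u,v,np.ones_like(u)],-1)@np.linalg.inv(K).T
    return o+(r*d[...,None])@M.T
def go(dst,yaw=None):
    "print row numbers from the current measured pose to TCP dst, tool y along world yaw"
    s=ctrl.sense(); M=R.from_quat(np.roll(s["ee_rot"],-1)).as_matrix()
    d=M.T@(np.array(dst)-s["eef_pos"])/200
    sp=0
    if yaw is not None:
        cur=np.arctan2(M[1,1],M[0,1]); w=yaw-cur; w=(w+np.pi/2)%np.pi-np.pi/2; sp=-w/np.pi
    print("d",d.round(4),"spin",round(sp,4),"j6",s["joints"][5].round(2),"t",s["time_s"])
E
python3 - <<'E'
from h import *
f=np.load("top0.npz");p,d=f["p"],f["d"]; P=cloud("top",d)
hsv=cv2.cvtColor(p,cv2.COLOR_BGR2HSV)
print("bench z",np.median(P[180:200,200:220,2]))
for nm,(u,v) in dict(green=(211,213),w1=(237,215),w2=(230,244),blue=(260,216),red=(259,248),tin=(175,225),block=(372,222),roof=(452,235)).items():
    w=P[v-25:v+26,u-25:u+26]; m=(w[...,2]>(8 if nm=="roof" else 15)).astype(np.uint8)
    n,l,s,c=cv2.connectedComponentsWithStats(m,connectivity=4); k=l[25,25]
    q=w[l==k]; r=cv2.minAreaRect(np.argwhere(l==k)[:,::-1].astype(np.float32))
    print(nm,"area",s[k,4],"zmax",np.percentile(q[:,2],98).round(1),"c",((q.min(0)+q.max(0))/2).round(1),"ext",np.ptp(q,axis=0).round(1),r[2])
Y=cv2.inRange(hsv,(22,150,120),(35,255,255)); 
cs,_=cv2.findContours(Y,cv2.RETR_EXTERNAL,cv2.CHAIN_APPROX_NONE)
for c in cs:
    if cv2.contourArea(c)<200: continue
    W=cast("top",c[:,0],6)[:,:2].astype(np.float32); r=cv2.minAreaRect(W); box=cv2.boxPoints(r)
    hull=np.zeros(Y.shape,np.uint8); cv2.drawContours(hull,[c],-1,255,-1)
    B=((hull>0)&(hsv[...,2]<100)).astype(np.uint8)
    n,l,s,ce=cv2.connectedComponentsWithStats(B); k=1+s[1:,4].argmax()
    ys,xs=np.where(l==k); rb=cv2.minAreaRect(cast("top",np.c_[xs,ys],6)[:,:2].astype(np.float32))
    print("board",c[:,0].mean(0).round(),[np.round(t,1) for t in r],"black c",cast("top",ce[k],6)[0,:2].round(1),[np.round(t,1) for t in rb])
a=cv2.resize(p[195:265,150:290],None,fx=4,fy=4,interpolation=cv2.INTER_CUBIC)
s=np.load("side0.npz")["p"][230:370,180:350]; s=cv2.resize(s,(680,300*2-40)[:1]+(280,)) if 0 else cv2.resize(s,(340,280))
cv2.imwrite("pics/knobs.png",np.hstack([a[:280,:450],s]))
E
```

```text
bench z -0.35786111657091624
green area 225 zmax 62.9 c [339.7  36.  779.4] ext [ 284.7  354.9 1489.6] 90.0
w1 area 118 zmax 46.6 c [335.5  -7.8 772.7] ext [ 276.4  267.3 1503. ] 90.0
w2 area 219 zmax 60.5 c [292.1   3.1 776.6] ext [ 189.4  289.2 1495.3] 26.56505012512207
blue area 115 zmax 1524.2 c [335.  -43.1 775.1] ext [ 275.3  196.8 1498.2] 45.0
red area 121 zmax 46.7 c [286.2 -43.9 774.5] ext [ 177.8  195.1 1499.5] 45.0
tin area 388 zmax 65.1 c [322.6  92.  770. ] ext [ 250.6  466.9 1508.5] 30.963754653930664
block area 513 zmax 43.7 c [ 346.8 -245.   770. ] ext [ 298.9  207.  1508.3] 78.11134338378906
roof area 1944 zmax 20.8 c [ 346.5 -388.6  766.1] ext [ 298.3  494.2 1516.2] 90.0
board [374. 171.] [array([ 619.6, -327.3]), array([91.2, 92.4]), np.float64(89.7)] black c [ 619.8 -328.5] [array([ 619.9, -328.7]), array([44. , 49.2]), np.float64(1.7)]
board [175. 163.] [array([628.2, 323.4]), array([72.2, 72.4]), np.float64(75.3)] black c [629.  324.3] [array([629.7, 324.6]), array([24.3, 22.9]), np.float64(47.4)]
board [309. 158.] [array([ 657.5, -114.4]), array([116.6,  79.2]), np.float64(10.1)] black c [ 656.5 -114.7] [array([ 657.3, -114.7]), array([82.8, 38. ]), np.float64(9.7)]Traceback (most recent call last):
  File "<stdin>", line 17, in <module>
ValueError: attempt to get argmax of an empty sequence
```

```bash
python3 - <<'E'
from h import *
f=np.load("top0.npz");p,d=f["p"],f["d"]; P=cloud("top",d); P[d==0]=0
hsv=cv2.cvtColor(p,cv2.COLOR_BGR2HSV)
for nm,(u,v,t) in dict(w1=(237,215,15),w2=(230,244,15),tin=(175,225,30),block=(372,222,15),roof=(452,235,7)).items():
    w=P[v-32:v+33,u-32:u+33]; m=(w[...,2]>t).astype(np.uint8)
    n,l,s,c=cv2.connectedComponentsWithStats(m,connectivity=4); k=l[32,32]
    q=w[l==k]; yx=np.argwhere(l==k)[:,::-1]+[u-32,v-32]; zt=np.median(q[:,2])
    r=cv2.minAreaRect(cast("top",yx,zt)[:,:2].astype(np.float32))
    print(nm,"pix c",yx.mean(0).round(1),"zmax",np.percentile(q[:,2],95).round(1),"zmed",zt.round(1),"mean",q.mean(0).round(1),"rect",[np.round(t,1) for t in r])
Y=cv2.inRange(hsv,(22,150,120),(35,255,255)); Y[:,:220]=0;Y[:,268:]=0;Y[:120]=0;Y[195:]=0
pts=cv2.findNonZero(Y)[:,0]; W=cast("top",pts,6)[:,:2].astype(np.float32); r=cv2.minAreaRect(W); print("hammer board",r)
H=cv2.fillConvexPoly(np.zeros_like(Y),cv2.convexHull(pts),255); B=((H>0)&(hsv[...,2]<110)); B[:,:]&=cv2.erode(H,np.ones((3,3)))>0
v,u=np.where(B); W=cast("top",np.c_[u,v],6)[:,:2]; print("black",cv2.minAreaRect(W.astype(np.float32)),W.mean(0))
# hammer: blue shaft + black grip
w=hsv[180:245,295:330]; 
bl=cv2.inRange(w,(100,110,60),(130,255,255)); gr=((w[...,2]<75)*255).astype(np.uint8)
for nm,m in(("blue",bl),("grip",gr)):
    v,u=np.where(m); W=cast("top",np.c_[u+295,v+180],15)[:,:2].astype(np.float32)
    print(nm,len(W),W.mean(0),cv2.minAreaRect(W),W.min(0),W.max(0),cv2.fitLine(W,cv2.DIST_HUBER,0,.01,.01).ravel())
a=cv2.resize(p[195:265,150:275],(500,280),interpolation=cv2.INTER_CUBIC)
b=cv2.resize(p[180:250,285:345],(240,280),interpolation=cv2.INTER_CUBIC)
s=cv2.resize(np.load("side0.npz")["p"][230:370,180:365],(370,280))
b2=cv2.resize(p[120:195,220:270],(187,280),interpolation=cv2.INTER_CUBIC)
cv2.imwrite("pics/knobs.png",np.vstack([np.hstack([a,b]),np.hstack([s,b2,np.zeros((280,740-557,3),np.uint8)])]))
E
```

```text
w1 pix c [236.4 214.6] zmax 45.6 zmed 39.0 mean [455.3 107.1  38.8] rect [array([455.6, 107. ]), array([35.5, 34.4]), np.float64(3.5)]
w2 pix c [228.8 244.2] zmax 58.4 zmed 52.7 mean [360.6 122.5  51.7] rect [array([360.5, 122. ]), array([50. , 47.2]), np.float64(65.5)]
tin pix c [174.3 224.4] zmax 64.3 zmed 59.0 mean [416.1 292.7  57.6] rect [array([417.2, 291.9]), array([62.1, 65.6]), np.float64(1.6)]
block pix c [371.4 222.1] zmax 42.1 zmed 37.2 mean [ 443.8 -315.6   36.6] rect [array([ 443.7, -315.3]), array([96.9, 52.6]), np.float64(12.9)]
roof pix c [450.1 234.3] zmax 19.1 zmed 13.5 mean [ 415.9 -567.1   13.6] rect [array([ 417.5, -566.4]), array([159. , 133.2]), np.float64(1.6)]
hammer board ((653.86767578125, 103.11341094970703), (191.71595764160156, 88.7809066772461), 5.582243919372559)
black ((657.68994140625, 97.97715759277344), (157.6582489013672, 58.61790084838867), 1.652809500694275) [635.02626845 101.60041462]
blue 131 [ 436.68686 -126.31755] ((439.6600341796875, -127.35638427734375), (97.14898681640625, 16.235187530517578), 6.682946681976318) [ 391.29913 -140.49167] [ 487.367   -115.56242] [ 9.9053258e-01  1.3727790e-01  4.3829852e+02 -1.2598671e+02]<stdin>:19: RuntimeWarning: Mean of empty slice.
  ret = um.true_divide(
Traceback (most recent call last):
ValueError: zero-size array to reduction operation minimum which has no identity
```

```bash
python3 - <<'E'
from h import *
f=np.load("top0.npz");p,d=f["p"],f["d"]
hsv=cv2.cvtColor(p,cv2.COLOR_BGR2HSV)
# hammer = not wood (wood is orange hue, saturated)
u0,v0=295,180; w=hsv[v0:245,u0:330]
m=(((w[...,0]>40)&(w[...,1]>60))|(w[...,1]<90))
n,l,s,c=cv2.connectedComponentsWithStats(m.astype(np.uint8)); k=1+s[1:,4].argmax(); v,u=np.where(l==k)
W=cast("top",np.c_[u+u0,v+v0],18)[:,:2].astype(np.float32); print(len(W),W.min(0),W.max(0),cv2.minAreaRect(W))
sh=W[W[:,0]>412]; print("shaft",cv2.fitLine(sh,cv2.DIST_HUBER,0,.01,.01).ravel()); hd=W[W[:,0]<405]; print("head",cv2.minAreaRect(hd))
a=cv2.resize(p[195:265,150:275],(500,280),interpolation=cv2.INTER_CUBIC)
b=cv2.resize(p[180:250,285:345],(240,280),interpolation=cv2.INTER_CUBIC)
s=cv2.resize(np.load("side0.npz")["p"][230:370,180:365],(370,280))
b2=cv2.resize(p[120:195,220:270],(187,280),interpolation=cv2.INTER_CUBIC)
cv2.imwrite("pics/knobs.png",np.vstack([np.hstack([a,b]),np.hstack([s,b2,np.zeros((280,740-557,3),np.uint8)])]))
E
```

```text
486 [ 370.72845 -169.29646] [532.2609  -78.49402] ((452.1085510253906, -121.97718811035156), (160.6316680908203, 90.8376235961914), 1.3716994524002075)
shaft [ 9.8835474e-01  1.5216748e-01  4.6559799e+02 -1.2240179e+02]
head ((387.75958251953125, -123.51805114746094), (31.51436424255371, 90.97102355957031), 1.6127872467041016)
```

View pics/knobs.png

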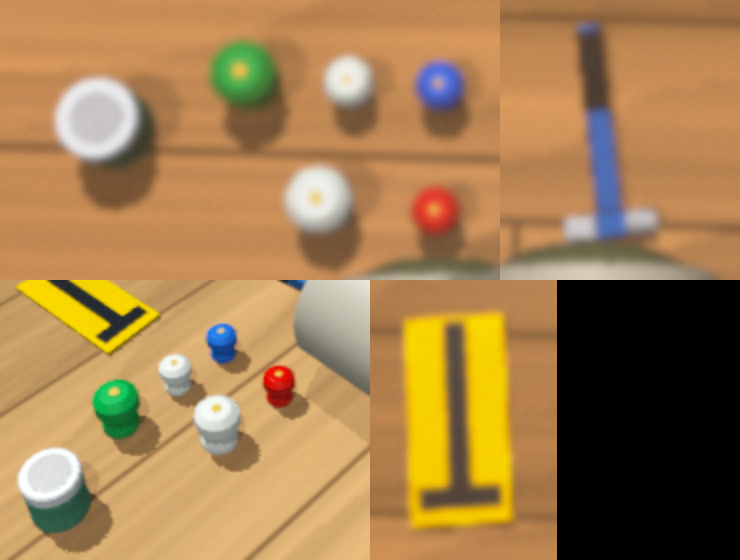

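The crop confirms it: of the two white knobs, the one at (237,215) is smaller (about 35 mm head, 42 mm high, against 48 mm and 58 mm for the one at (230,244)), so it is the one meant. The tin is at (175,225), with a metal lid and green body. The hammer's head points towards the robot, as does the painted head.

```bash
python3 - <<'E'
from h import *
print("hammer butt/head",cast("top",[(307,186),(312.8,236)],20).round(1)); print("mark butt,head",cast("top",[(241.8+0.3,131.5),(244.1,178.2)],6).round(1))
go((330,-380,231)); go((480,-250,231))
E
```

```text
hammer butt/head [[ 558.  -110.2   20. ]
 [ 397.2 -133.5   20. ]]
mark butt,head [[741.4 111.6   6. ]
 [581.6  95.4   6. ]]
d [ 1.120e+00 -3.705e-01 -4.000e-04] spin 0 j6 -0.22 t 0.1
d [ 2.0091e+00 -8.1140e-01  3.0000e-04] spin 0 j6 -0.22 t 0.1
```

```bash
python3 -m pendant '[[[1,-0.4,0,0,1],[1,-0.4,0,0,1],[1,-0.4,0,0,1],[1,-0.4,0,0,1],[1,-0.4,0,0,1],[1,-0.4,0,0,1]]]' 40; python3 -c "
from h import *
go((480,-200,231));go((520,-50,231))"
```

```text
time_s: 0.7
eef_pos: [306.7, -379.1, 231.2]
ee_rot: [-0.0, 0.992, 0.128, 0.0]
force: [1.2, -1.1, 0.3]
grip_width: 1.001
grip_force: 0.0
d [ 1.0656 -0.6456  0.0012] spin 0 j6 0.18 t 0.7
d [ 1.4499 -1.32    0.0016] spin 0 j6 0.18 t 0.7
```

```bash
python3 -m pendant '[[[1,-0.9,0,0,1],[1,-0.9,0,0,1],[1,-0.9,0,0,1],[1,-0.9,0,0,1],[1,-0.9,0,0,1],[1,-0.9,0,0,1],[1,-0.9,0,0,1]]]'; python3 -m pendant '[[[0.1,-1,0,0,1],[0.1,-1,0,0,1],[0.1,-1,0,0,1],[0.1,-1,0,0,1],[0.1,-1,0,0,1],[0.1,-1,0,0,1]]]'; python3 -c "
from h import *
go((500,150,231));go((417,292,120))"
```

```text
time_s: 1.4
eef_pos: [454.2, -155.1, 231.0]
ee_rot: [-0.0, 0.992, 0.128, -0.0]
force: [-0.2, 0.6, 0.2]
grip_width: 0.999
grip_force: 0.0
time_s: 2.0
eef_pos: [422.8, 41.8, 231.3]
ee_rot: [0.0, 0.992, 0.127, 0.0]
force: [0.0, -0.5, -1.0]
grip_width: 1.002
grip_force: 0.0
d [ 0.5096 -0.4267  0.0013] spin 0 j6 1.14 t 2.0
d [ 0.2866 -1.2186  0.5559] spin 0 j6 1.14 t 2.0
```

```bash
python3 -m pendant '[[[0.24,-1,0,0,1],[0.24,-1,0,0,1],[0.24,-1,0,0,1],[0.24,-1,0,0,1],[0.24,-1,0,0,1],[0.24,-1,0,0,1],[0.24,-1,0,0,1]]]'; python3 -c "
from h import *
go((417,292,20))"
```

```text
time_s: 2.7
eef_pos: [420.0, 246.1, 231.1]
ee_rot: [0.0, 0.992, 0.125, -0.0]
force: [0.8, 0.3, 0.5]
grip_width: 1.0
grip_force: 0.0
d [ 0.043  -0.2264  1.0552] spin 0 j6 1.61 t 2.7
```

```bash
python3 -m pendant '[[[0.043,-0.226,0,0,1],[0.043,-0.226,0.2,0,1],[0.043,-0.226,0.4,0,1],[0.043,-0.226,0.4,0,1]]]'; python3 -c "
from h import *
go((417,292,18))"; 
```

```text
time_s: 3.1
eef_pos: [414.7, 291.4, 147.4]
ee_rot: [0.001, 0.992, 0.125, -0.004]
force: [-0.5, 0.2, -0.7]
grip_width: 1.001
grip_force: 0.0
d [ 0.0178 -0.001   0.6468] spin 0 j6 1.7 t 3.1
```

```bash
python3 -m pendant '[[[0.01,0,0.2,0,1],[0.01,0,0.4,0,1],[0.01,0,0.55,0,1],[0.01,0,0.63,0,1],[0.01,0,0.63,0,1],[0.01,0,0.63,0,1],[0.01,0,0.63,0,0.5],[0.01,0,0.63,0,0.4],[0.01,0,0.63,0,0.4],[0.01,0,0.63,0,0.4],[0.01,0,0.63,0,0.4],[0.01,0,0.63,0,0.4]]]' 40; 
```

```text
time_s: 4.3
eef_pos: [419.0, 294.8, 27.0]
ee_rot: [-0.0, 0.992, 0.127, 0.001]
force: [-0.8, -2.2, 9.4]
grip_width: 0.714
grip_force: 42.1
```

```bash
python3 -m pendant '[[[0,0,-0.05,0,0.4],[0,0,-0.1,0,0.4],[0,0,-0.3,0,0.4],[0,0,-0.5,0,0.4],[0,0,-0.7,0,0.4],[0,0,-0.8,0,0.4],[0,0,-0.8,0,0.4]]]'; python3 - <<'E'
from h import *
p,d=ctrl.capture("side");q,e=ctrl.capture("top"); cv2.imwrite("pics/a1.png",np.vstack([p[180:400,:400],q[140:260,100:500]])); np.savez("top1.npz",p=q,d=e)
print(ctrl.sense()["grip_width"])
go((500,150,200))
E
```

```text
time_s: 5.0
eef_pos: [419.0, 295.1, 188.9]
ee_rot: [-0.001, 0.992, 0.127, 0.003]
force: [-0.7, -0.3, -1.4]
grip_width: 0.714
grip_force: 44.4
0.7155151597150318
d [ 0.2172  0.8025 -0.0747] spin 0 j6 1.7 t 5.1
```

View pics/a1.png

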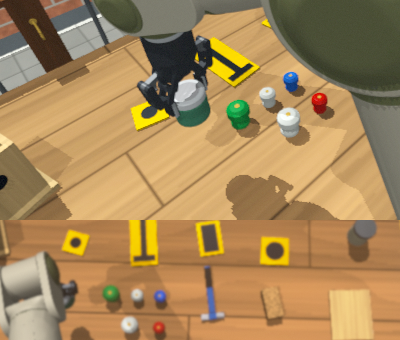

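The tin is gripped by its lid and hanging upright. Now I carry it to the large-disc board.

```bash
for i in 1 2 3; do :; done; python3 -m pendant '[[[0.06,1,0,0,0.4],[0.06,1,0,0,0.4],[0.06,1,0,0,0.4],[0.06,1,0,0,0.4],[0.06,1,0,0,0.4],[0.06,1,0,0,0.4]]]'; python3 -m pendant '[[[0.06,1,0,0,0.4],[0.06,1,0,0,0.4],[0.06,1,0,0,0.4],[0.06,1,0,0,0.4],[0.06,1,0,0,0.4],[0.06,1,0,0,0.4]]]';python3 -m pendant '[[[0.06,1,0,0,0.4],[0.06,1,0,0,0.4],[0.06,1,0,0,0.4],[0.06,1,0,0,0.4],[0.06,1,0,0,0.4],[0.06,1,0,0,0.4],[0.06,1,0,0,0.4]]]'; python3 -c "
from h import *
go((620,-328,90))"
```

```text
time_s: 5.7
eef_pos: [479.4, 103.2, 183.9]
ee_rot: [-0.0, 0.992, 0.125, -0.001]
force: [-0.1, 0.5, -1.1]
grip_width: 0.715
grip_force: 44.7
time_s: 6.3
eef_pos: [541.4, -85.8, 184.1]
ee_rot: [-0.001, 0.992, 0.127, -0.001]
force: [0.1, -0.1, -1.2]
grip_width: 0.714
grip_force: 44.9
time_s: 7.0
eef_pos: [603.8, -274.6, 185.2]
ee_rot: [-0.0, 0.992, 0.128, -0.0]
force: [0.7, 0.1, -2.2]
grip_width: 0.716
grip_force: 45.1
d [0.0107 0.2794 0.476 ] spin 0 j6 0.71 t 7.0
```

```bash
python3 -m pendant '[[[0.01,0.28,0,0,0.4],[0.01,0.28,0.2,0,0.4],[0.01,0.28,0.4,0,0.4],[0.01,0.28,0.55,0,0.4],[0.01,0.28,0.6,0,0.4],[0.01,0.28,0.6,0,0.4],[0.01,0.28,0.6,0,0.4]]]'; python3 - <<'E'
from h import *
p,d=ctrl.capture("side");q,e=ctrl.capture("top"); cv2.imwrite("pics/a2.png",np.hstack([cv2.resize(p[80:240,240:420],(540,480)),cv2.resize(q[130:210,330:420],(260,231))[:480] if 0 else cv2.copyMakeBorder(cv2.resize(q[130:210,330:420],(260,231)),0,249,0,0,0)]))
go((620,-328,33.5))
E
```

```text
time_s: 7.7
eef_pos: [620.5, -330.6, 67.7]
ee_rot: [0.001, 0.992, 0.127, 0.001]
force: [-0.2, -0.6, -1.2]
grip_width: 0.715
grip_force: 45.1
d [ 0.0014 -0.0158  0.1714] spin 0 j6 0.66 t 7.8
```

View pics/a2.png

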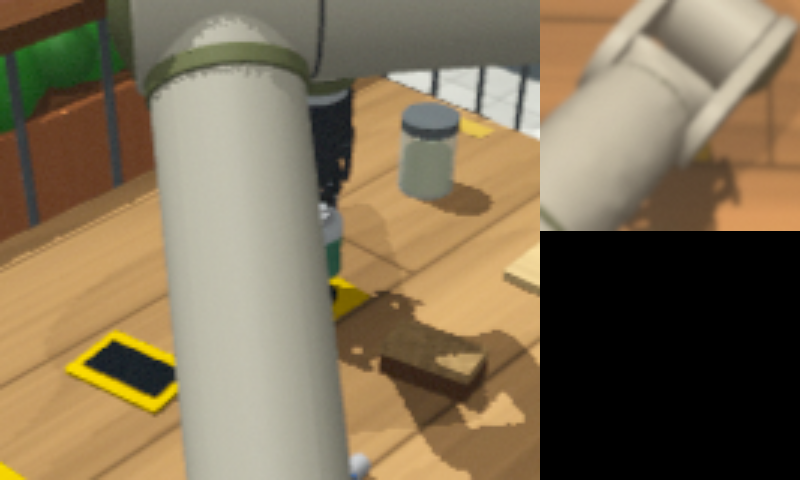

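The arm hides the tin and its board, so I'll set it down by numbers and check after withdrawing.

```bash
python3 -m pendant '[[[0,-0.014,0.05,0,0.4],[0,-0.014,0.1,0,0.4],[0,-0.014,0.14,0,0.4],[0,-0.014,0.165,0,0.4],[0,-0.014,0.165,0,0.4],[0,-0.014,0.165,0,0.4]]]'
```

```text
time_s: 8.4
eef_pos: [618.8, -328.2, 33.1]
ee_rot: [0.0, 0.992, 0.127, 0.0]
force: [-3.4, 2.1, 7.7]
grip_width: 0.713
grip_force: 45.8
```

```bash
python3 -m pendant '[[[0,0,0.005,0,0.75],[0,0,0.005,0,0.85],[0,0,0.005,0,1],[0,0,0,0,1],[0,0,-0.1,0,1],[0,0,-0.2,0,1],[0,0,-0.4,0,1],[0,0,-0.6,0,1],[0,0,-0.7,0,1]]]'; python3 -m pendant '[[[-0.75,0.1,0,0,1],[-0.75,0.1,0,0,1],[-0.75,0.1,0,0,1],[-0.75,0.1,0,0,1],[-0.75,0.1,0,0,1]]]'; python3 - <<'E'
from h import *
p,d=ctrl.capture("side");q,e=ctrl.capture("top"); np.savez("top2.npz",p=q,d=e); cv2.imwrite("pics/a3.png",np.hstack([cv2.resize(p[80:240,240:420],(540,480)),cv2.copyMakeBorder(cv2.resize(q[130:250,330:420],(260,347)),0,133,0,0,0)]))
E
```

```text
time_s: 9.3
eef_pos: [619.6, -328.7, 176.6]
ee_rot: [0.002, 0.992, 0.127, 0.002]
force: [-0.2, -0.7, 0.3]
grip_width: 1.003
grip_force: 0.0
time_s: 9.8
eef_pos: [478.2, -385.7, 172.8]
ee_rot: [0.0, 0.992, 0.126, 0.0]
force: [0.2, -0.0, -0.0]
grip_width: 0.997
grip_force: 0.0
```

View pics/a3.png

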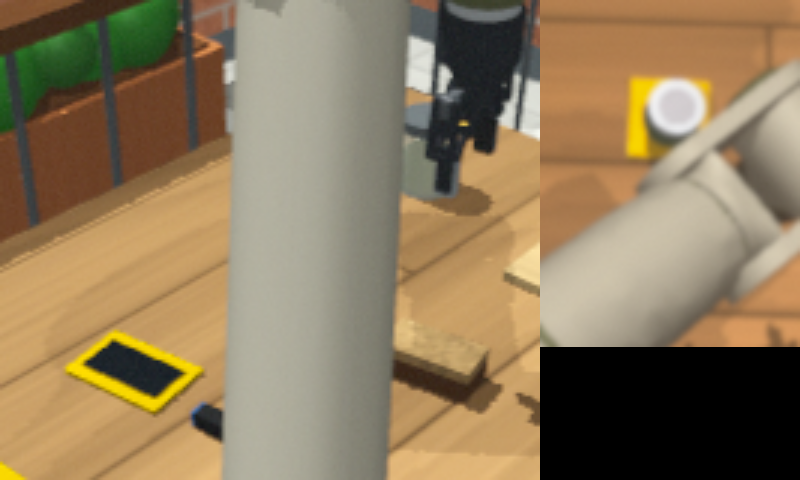

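```bash
python3 - <<'E'
from h import *
f=np.load("top2.npz");p,d=f["p"],f["d"];P=cloud("top",d);P[d==0]=0
z=P[...,2]; m=((z>50)&(z<78)).astype(np.uint8); m[:,:355]=0;m[:,400:]=0;m[:145]=0;m[185:]=0
n,l,s,c=cv2.connectedComponentsWithStats(m); k=1+s[1:,4].argmax(); v,u=np.where(l==k)
W=cast("top",np.c_[u,v],66)[:,:2].astype(np.float32); print(s[k],cv2.minEnclosingCircle(W),cv2.minAreaRect(W),P[l==k].mean(0))
f=np.load("top1.npz");p,d=f["p"],f["d"];P=cloud("top",d);P[d==0]=0; z=P[...,2]
m=((z>15)&(z<60)).astype(np.uint8)[190:260,345:400]; n,l,s,c=cv2.connectedComponentsWithStats(m); k=1+s[1:,4].argmax(); v,u=np.where(l==k)
print("block",cv2.minAreaRect(cast("top",np.c_[u+345,v+190],37)[:,:2].astype(np.float32)))
m=((z>11)&(z<40)).astype(np.uint8)[180:250,290:335]; n,l,s,c=cv2.connectedComponentsWithStats(m); k=1+s[1:,4].argmax(); v,u=np.where(l==k); W=cast("top",np.c_[u+290,v+180],18)[:,:2].astype(np.float32)
sh=W[W[:,0]>418]; print("hammer",cv2.minAreaRect(W),cv2.fitLine(sh,cv2.DIST_HUBER,0,.01,.01).ravel(),cv2.minAreaRect(W[W[:,0]<405]))
go((444,-315.5,100),np.radians(102.9))
E
```

```text
[367 157  20  20 307] ((615.76220703125, -327.17724609375), 32.37123107910156) ((616.4002685546875, -327.6654052734375), (62.424564361572266, 59.823368072509766), 0.2575765550136566) [ 616.28829453 -327.01275422   65.07166774]
block ((443.9822692871094, -315.6604309082031), (97.0936050415039, 52.8504638671875), 12.055487632751465)
hammer ((473.4268493652344, -127.23202514648438), (171.10272216796875, 72.36967468261719), 1.6484463214874268) [ 9.8932546e-01  1.4572267e-01  4.8827359e+02 -1.1746988e+02] ((395.7882080078125, -129.45614624023438), (15.78947639465332, 72.35418701171875), 1.6187798976898193)
d [-0.0848 -0.3804  0.3619] spin 0.0094 j6 0.45 t 9.9
```

```bash
python3 -m pendant '[[[-0.085,-0.38,0,0.012,1],[-0.085,-0.38,0,0.012,1],[-0.085,-0.38,0.2,0.012,1],[-0.085,-0.38,0.4,0.012,1],[-0.085,-0.38,0.5,0.012,1],[-0.085,-0.38,0.5,0.012,1],[-0.085,-0.38,0.5,0.012,1]]]'; python3 -c "
from h import *
go((444,-315.6,10),np.radians(102.5))"
```

```text
time_s: 10.6
eef_pos: [444.1, -315.8, 72.9]
ee_rot: [0.0, 0.994, 0.108, 0.0]
force: [-0.6, 0.4, 0.4]
grip_width: 0.998
grip_force: 0.0
d [-0.0007 -0.0012  0.3146] spin -0.0002 j6 0.52 t 10.6
```

```bash
python3 -m pendant '[[[0,0,0.2,0,1],[0,0,0.31,0,1],[0,0,0.31,0,1],[0,0,0.31,0,0.7],[0,0,0.31,0,0.4],[0,0,0.31,0,0.3],[0,0,0.31,0,0.3],[0,0,0.31,0,0.3],[0,0,0.31,0,0.3],[0,0,0.31,0,0.3]]]' 40;  python3 -m pendant '[[[0,0,-0.1,0,0.3],[0,0,-0.2,0,0.3],[0,0,-0.4,0,0.3],[0,0,-0.6,0,0.3],[0,0,-0.6,0,0.3],[0,0,-0.6,0,0.3]]]'; python3 -c "
from h import *
go((657,-114.5,130),np.radians(100))"
```

```text
time_s: 11.6
eef_pos: [444.0, -316.7, 12.2]
ee_rot: [0.001, 0.994, 0.108, 0.001]
force: [-0.8, 0.1, 6.1]
grip_width: 0.575
grip_force: 42.0
time_s: 12.2
eef_pos: [443.3, -316.0, 131.4]
ee_rot: [0.001, 0.994, 0.108, 0.001]
force: [0.9, -0.2, -1.6]
grip_width: 0.578
grip_force: 42.2
d [ 1.2598 -0.755   0.0067] spin 0.0132 j6 0.52 t 12.2
```

```bash
python3 -m pendant '[[[0.9,-0.6,0,0.013,0.3],[0.9,-0.6,0,0.013,0.3],[0.9,-0.6,0,0.013,0.3],[0.9,-0.6,0,0.013,0.3],[0.9,-0.6,0,0.013,0.3],[0.9,-0.6,0,0.013,0.3],[0.9,-0.6,0,0.013,0.3]]]'; python3 -c "
from h import *
go((657,-114.5,50),np.radians(100))"
```

```text
time_s: 12.9
eef_pos: [592.3, -160.6, 129.3]
ee_rot: [-0.0, 0.996, 0.087, -0.001]
force: [-0.5, -0.7, -1.9]
grip_width: 0.576
grip_force: 42.0
d [ 0.3593 -0.1701  0.396 ] spin 0.0002 j6 0.94 t 12.9
```

```bash
python3 -m pendant '[[[0.36,-0.17,0,0,0.3],[0.36,-0.17,0,0,0.3],[0.36,-0.17,0.2,0,0.3],[0.36,-0.17,0.4,0,0.3],[0.36,-0.17,0.4,0,0.3],[0.36,-0.17,0.4,0,0.3]]]'; python3 - <<'E'
from h import *
go((657,-114.5,18),np.radians(100))
E
```

```text
time_s: 13.5
eef_pos: [657.8, -115.4, 51.1]
ee_rot: [0.0, 0.996, 0.087, -0.0]
force: [-0.2, -0.7, -0.6]
grip_width: 0.575
grip_force: 42.2
d [-0.0031 -0.0054  0.1656] spin -0.0003 j6 1.05 t 13.5
```

```bash
python3 -m pendant '[[[-0.003,-0.005,0.08,0,0.3],[-0.003,-0.005,0.14,0,0.3],[-0.003,-0.005,0.165,0,0.3],[-0.003,-0.005,0.165,0,0.3],[-0.003,-0.005,0.165,0,0.3],[-0.003,-0.005,0.165,0,0.7],[-0.003,-0.005,0.165,0,0.9],[-0.003,-0.005,0.165,0,1],[-0.003,-0.005,0.1,0,1],[-0.003,-0.005,0,0,1],[-0.003,-0.005,-0.2,0,1],[-0.003,-0.005,-0.4,0,1]]]';  python3 -c "
from h import *
go((455.5,107,150),0)"
```

```text
time_s: 14.7
eef_pos: [657.1, -113.1, 132.4]
ee_rot: [-0.0, 0.996, 0.087, -0.0]
force: [1.0, -0.1, 0.7]
grip_width: 0.996
grip_force: 0.0
d [-0.801  -1.2594 -0.0879] spin -0.4442 j6 1.05 t 14.7
```

```bash
python3 -m pendant '[[[-0.7,-0.9,-0.25,-0.444,1],[-0.7,-0.9,-0.25,-0.444,1],[-0.7,-0.9,-0.25,-0.444,1],[-0.7,-0.9,-0.25,-0.444,1],[-0.7,-0.9,-0.25,-0.444,0.65],[-0.7,-0.9,-0.25,-0.444,0.65],[-0.7,-0.9,-0.25,-0.444,0.65],[-0.7,-0.9,-0.25,-0.444,0.65],[-0.7,-0.9,-0.25,-0.444,0.65],[-0.7,-0.9,-0.25,-0.444,0.65],[-0.7,-0.9,-0.25,-0.444,0.65]]]';  python3 - <<'E'
from h import *
p,d=ctrl.capture("side");q,e=ctrl.capture("top"); np.savez("top3.npz",p=q,d=e); cv2.imwrite("pics/a4.png",np.hstack([cv2.resize(p[80:360,100:480],(543,400)),cv2.resize(q[130:260,330:410],(246,400))]))
P=cloud("top",e);P[e==0]=0
for nm,(u0,u1,v0,v1,t,zz) in dict(tin=(355,400,145,190,50,66),block=(290,335,130,190,25,43)).items():
    w=P[v0:v1,u0:u1,2];m=((w>t)&(w<90)).astype(np.uint8); n,l,s,c=cv2.connectedComponentsWithStats(m); k=1+s[1:,4].argmax(); v,u=np.where(l==k)
    print(nm,s[k],cv2.minAreaRect(cast("top",np.c_[u+u0,v+v0],zz)[:,:2].astype(np.float32)))
go((455.5,107,100),0)
E
```

```text
time_s: 15.8
eef_pos: [488.3, 39.7, 181.2]
ee_rot: [0.001, 0.707, 0.707, 0.0]
force: [-0.0, -0.8, -0.4]
grip_width: 0.647
grip_force: 0.0
tin [ 12  12  20  21 308] ((616.405029296875, -326.13287353515625), (60.715728759765625, 62.10686492919922), 44.94021987915039)
block [  9  10  20  31 459] ((656.1185913085938, -112.89456939697266), (99.43746948242188, 49.934417724609375), 10.143560409545898)
d [ 0.3364 -0.1647  0.4044] spin -0.0007 j6 -0.16 t 15.9
```

View pics/a4.png

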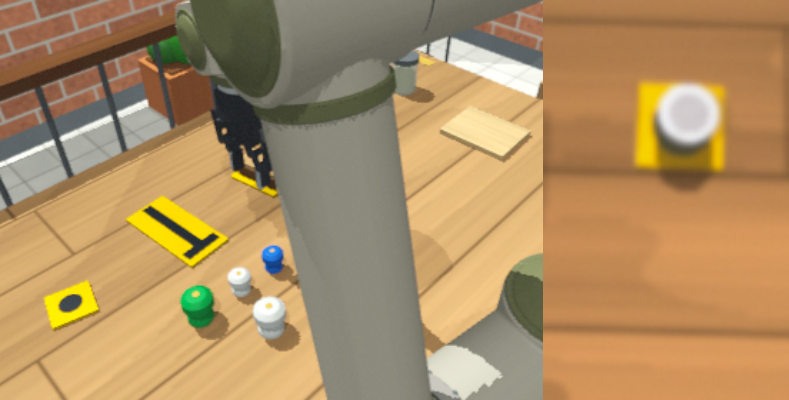

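Both views show the tin upright on its board and a clear approach to the small white knob, now at side pixel (268,277). Next I descend to the knob.

```bash
python3 - <<'E'
from h import *
f=np.load("top3.npz");p,d=f["p"],f["d"];P=cloud("top",d);P[d==0]=0
m=((P[...,2]>18)&(P[...,2]<60)).astype(np.uint8);m[:,:224]=0;m[:,249:]=0;m[:200]=0;m[228:]=0
n,l,s,c=cv2.connectedComponentsWithStats(m); k=1+s[1:,4].argmax(); v,u=np.where(l==k)
print("top",s[k],cv2.minAreaRect(cast("top",np.c_[u,v],32)[:,:2].astype(np.float32)))
q=ctrl.capture("side")[0]; h=cv2.cvtColor(q,cv2.COLOR_BGR2HSV); m=((h[...,1]<70)&(h[...,2]>120)).astype(np.uint8); m[:,:255]=0;m[:,282:]=0;m[:260]=0;m[290:]=0
n,l,s,c=cv2.connectedComponentsWithStats(m); k=1+s[1:,4].argmax(); print("side",s[k],c[k],cast("side",[c[k]],24))
E
python3 -m pendant '[[[0.336,-0.165,0,0,0.65],[0.336,-0.165,0,0,0.65],[0.336,-0.165,0.2,0,0.65],[0.336,-0.165,0.4,0,0.65],[0.336,-0.165,0.4,0,0.65],[0.336,-0.165,0.4,0,0.65]]]'; python3 -c "
from h import *
go((455.5,107,13),0)"
```

```text
time_s: 16.5
eef_pos: [455.6, 106.8, 101.3]
ee_rot: [0.0, 0.708, 0.707, 0.0]
force: [0.4, -0.2, -0.3]
grip_width: 0.649
grip_force: 0.0
d [ 0.0009 -0.0007  0.4417] spin -0.0005 j6 -0.02 t 16.5Traceback (most recent call last):
  File "<stdin>", line 4, in <module>
ValueError: attempt to get argmax of an empty sequence
```

```bash
python3 - <<'E'
from h import *
q=ctrl.capture("side")[0]; cv2.imwrite("pics/a5.png",cv2.resize(q[200:330,200:350],(690,598),interpolation=cv2.INTER_CUBIC))
print(proj("side",[(455.5,107,0),(455.5,107,30),(455.5,107,42),(436.5,107,30),(474.5,107,30)]))
E
```

```text
[[268.58109327 282.00378319]
 [267.30768412 273.69317096]
 [266.78394163 270.27508599]
 [272.40584595 278.06855525]
 [262.32225046 269.41453312]]
```

View pics/a5.png

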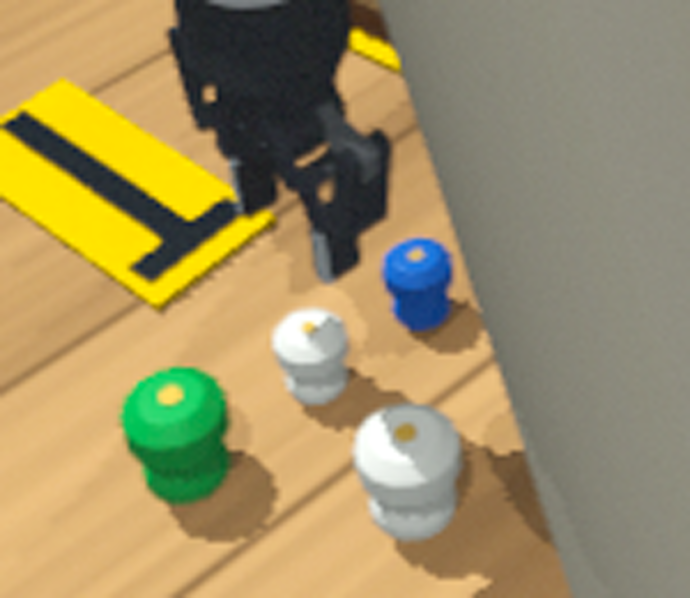

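The knob's head is at side pixel (267.6,274.3). My estimate projects to (267.3,273.7), so the position holds.

```bash
python3 -m pendant '[[[0,0,0.15,0,0.65],[0,0,0.3,0,0.65],[0,0,0.4,0,0.65],[0,0,0.455,0,0.65],[0,0,0.455,0,0.65],[0,0,0.455,0,0.6],[0,0,0.455,0,0.55],[0,0,0.455,0,0.5],[0,0,0.455,0,0.45],[0,0,0.455,0,0.4],[0,0,0.455,0,0.35],[0,0,0.455,0,0.35]]]' 25
```

```text
time_s: 17.75
eef_pos: [455.6, 106.9, 10.0]
ee_rot: [0.0, 0.707, 0.707, 0.0]
force: [-1.6, 0.1, 5.6]
grip_width: 0.428
grip_force: 24.4
```

```bash
python3 -m pendant '[[[0,0,0,0,0.35],[0,0,-0.05,0,0.35],[0,0,-0.1,0,0.35],[0,0,-0.2,0,0.35],[0,0,-0.35,0,0.35],[0,0,-0.5,0,0.35],[0,0,-0.6,0,0.35],[0,0,-0.6,0,0.35]]]'; python3 - <<'E'
from h import *
q=ctrl.capture("side")[0]; cv2.imwrite("pics/a6.png",cv2.resize(q[150:330,150:350],(660,594),interpolation=cv2.INTER_CUBIC))
go((628.6,323.8,130),0)
E
```

```text
time_s: 18.55
eef_pos: [456.5, 106.9, 132.4]
ee_rot: [0.002, 0.707, 0.707, 0.002]
force: [0.8, -0.3, -1.6]
grip_width: 0.428
grip_force: 25.2
d [1.0848 0.8643 0.0052] spin -0.0002 j6 -0.02 t 18.6
```

View pics/a6.png

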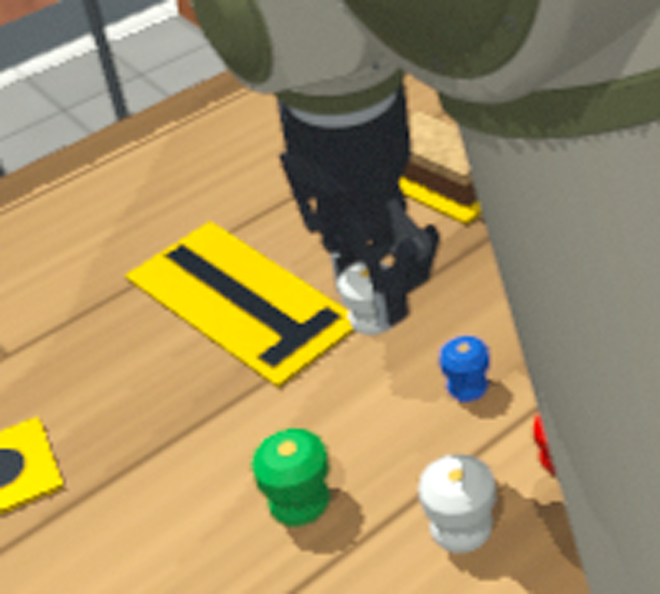

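The knob hangs upright between the pads at crop (365,295). I carry it gently.

```bash
python3 -m pendant '[[[0.05,0.04,0,0,0.35],[0.15,0.12,0,0,0.35],[0.28,0.22,0,0,0.35],[0.42,0.34,0,0,0.35],[0.56,0.45,0,0,0.35],[0.7,0.56,0,0,0.35],[0.84,0.67,0,0,0.35],[0.92,0.74,0,0,0.35],[0.98,0.78,0,0,0.35],[1,0.8,0,0,0.35],[1,0.8,0,0,0.35]]]';python3 -c "
from h import *
go((628.6,323.8,40),0)"
```

```text
time_s: 19.7
eef_pos: [615.1, 307.3, 127.7]
ee_rot: [-0.0, 0.707, 0.707, -0.001]
force: [0.4, 0.5, -1.1]
grip_width: 0.427
grip_force: 25.3
d [0.0826 0.0686 0.4386] spin -0.0 j6 0.29 t 19.7
```

```bash
python3 -m pendant '[[[0.04,0.035,0,0,0.35],[0.083,0.068,0.1,0,0.35],[0.083,0.068,0.2,0,0.35],[0.083,0.068,0.3,0,0.35],[0.083,0.068,0.38,0,0.35],[0.083,0.068,0.42,0,0.35],[0.083,0.068,0.42,0,0.35],[0.083,0.068,0.42,0,0.35]]]';python3 - <<'E'
from h import *
q=ctrl.capture("side")[0]; cv2.imwrite("pics/a7.png",cv2.resize(q[220:330,90:220],(650,550),interpolation=cv2.INTER_CUBIC))
print(proj("side",[(628.6,323.8,6),(628.6,323.8,33)]))
go((628.6,323.8,16.5),0)
E
```

```text
time_s: 20.5
eef_pos: [629.3, 323.4, 46.2]
ee_rot: [0.0, 0.707, 0.707, 0.001]
force: [-1.0, 0.2, -0.5]
grip_width: 0.431
grip_force: 25.3
[[149.28474149 291.37845822]
 [145.90647304 283.87982919]]
d [ 0.0014 -0.0045  0.1501] spin -0.0002 j6 0.31 t 20.55
```

View pics/a7.png

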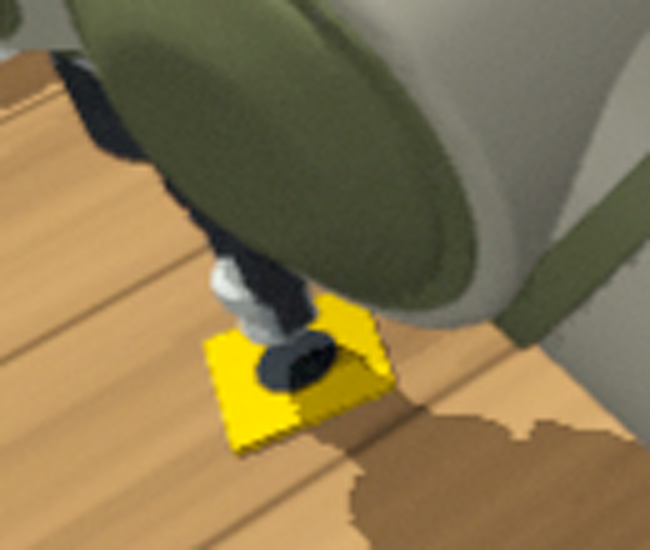

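The disc centre at crop (297,359) matches the predicted (149.3,291.4). I lower the knob, release, and lift straight up.

```bash
python3 -m pendant '[[[0,-0.004,0.05,0,0.35],[0,-0.004,0.09,0,0.35],[0,-0.004,0.12,0,0.35],[0,-0.004,0.14,0,0.35],[0,-0.004,0.15,0,0.35],[0,-0.004,0.15,0,0.35],[0,-0.004,0.15,0,0.35]]]'
```

```text
time_s: 21.25
eef_pos: [628.3, 323.5, 16.1]
ee_rot: [0.0, 0.707, 0.707, 0.0]
force: [-3.1, -0.7, 5.9]
grip_width: 0.432
grip_force: 25.7
```

```bash
python3 -m pendant '[[[0,0,0,0,0.45],[0,0,0,0,0.5],[0,0,0,0,0.55],[0,0,0,0,0.6],[0,0,0,0,0.65],[0,0,0,0,0.65],[0,0,-0.05,0,0.65],[0,0,-0.15,0,0.65],[0,0,-0.3,0,0.65],[0,0,-0.5,0,0.65],[0,0,-0.7,0,0.65],[0,0,-0.8,0,0.65]]]';python3 - <<'E'
from h import *
go((444,-126.8,180),np.radians(98.3))
E
```

```text
time_s: 22.45
eef_pos: [629.0, 323.7, 180.6]
ee_rot: [0.001, 0.707, 0.707, 0.003]
force: [-0.0, 0.6, 0.7]
grip_width: 0.648
grip_force: 0.0
d [-2.2531 -0.9235 -0.0068] spin 0.4537 j6 0.31 t 22.45
```

```bash
python3 -m pendant '[[[-1,-0.41,0,0,0.65],[-1,-0.41,0,0,0.65],[-1,-0.41,0,0,0.65],[-1,-0.41,0,0,0.65],[-1,-0.41,0,0,0.65],[-1,-0.41,0,0,0.65]]]'; python3 -m pendant '[[[-1,-0.41,0,0.453,0.65],[-1,-0.41,0,0.453,0.65],[-1,-0.41,0,0.453,0.65],[-1,-0.41,0,0.453,0.65],[-1,-0.41,0,0.453,0.65],[-1,-0.41,0,0.453,0.65],[-1,-0.41,0,0.453,0.65],[-1,-0.41,0,0.453,0.65],[-1,-0.41,0,0.453,0.65],[-1,-0.41,0,0.453,0.65],[-1,-0.41,0,0.453,0.65]]]';python3 - <<'E'
from h import *
p,d=ctrl.capture("side");q,e=ctrl.capture("top"); np.savez("top4.npz",p=q,d=e)
cv2.imwrite("pics/a8.png",np.hstack([cv2.resize(p[200:350,90:270],(480,400)),cv2.resize(q[130:250,140:260],(320,320))[:400] if 0 else cv2.resize(q[130:250,140:236],(320,400))]))
go((444,-125.5,60),np.radians(98.3))
E
```

```text
time_s: 23.05
eef_pos: [545.7, 121.6, 176.6]
ee_rot: [0.001, 0.708, 0.706, 0.0]
force: [-0.2, 1.1, -0.1]
grip_width: 0.652
grip_force: 0.0
time_s: 24.15
eef_pos: [464.6, -75.9, 175.8]
ee_rot: [0.0, 0.997, 0.074, 0.0]
force: [0.9, 0.3, 0.9]
grip_width: 0.651
grip_force: 0.0
d [-0.1378  0.2288  0.5781] spin 0.0016 j6 1.01 t 24.25
```

View pics/a8.png

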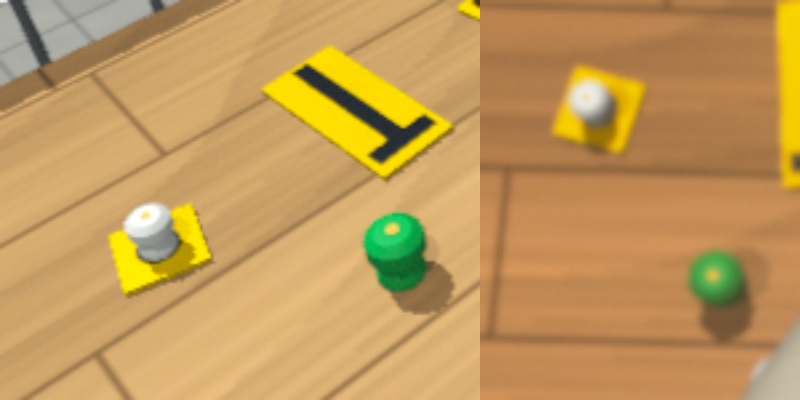

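The knob stands upright on its disc, at crop (152,232) in the side view and (592,102) in the top view. The hammer is next.

```bash
python3 -m pendant '[[[-0.138,0.229,0,0.002,0.65],[-0.138,0.229,0.2,0.002,0.65],[-0.138,0.229,0.4,0.002,0.65],[-0.138,0.229,0.58,0.002,0.65],[-0.138,0.229,0.58,0.002,0.65],[-0.138,0.229,0.58,0.002,0.65]]]';python3 - <<'E'
from h import *
f=np.load("top4.npz");P=cloud("top",f["d"]);P[f["d"]==0]=0
m=((P[...,2]>25)&(P[...,2]<70)).astype(np.uint8);m[:,:160]=0;m[:,192:]=0;m[:145]=0;m[180:]=0
n,l,s,c=cv2.connectedComponentsWithStats(m); k=1+s[1:,4].argmax(); v,u=np.where(l==k)
print("knob",s[k],cv2.minAreaRect(cast("top",np.c_[u,v],38)[:,:2].astype(np.float32)))
go((444,-125.5,6),np.radians(98.3))
E
```

```text
time_s: 24.85
eef_pos: [443.8, -125.9, 60.2]
ee_rot: [0.0, 0.997, 0.071, 0.0]
force: [-0.2, 0.1, 0.6]
grip_width: 0.647
grip_force: 0.0
knob [166 154  13  12 119] ((628.71533203125, 325.22381591796875), (40.719512939453125, 33.622032165527344), 47.209510803222656)
d [ 0.0011 -0.0021  0.271 ] spin -0.0009 j6 0.9 t 24.85
```

```bash
python3 -m pendant '[[[0,0,0.15,0,0.65],[0,0,0.25,0,0.65],[0,0,0.28,0,0.65],[0,0,0.28,0,0.65],[0,0,0.28,0,0.5],[0,0,0.28,0,0.3],[0,0,0.28,0,0.1],[0,0,0.28,0,0.05],[0,0,0.28,0,0.05],[0,0,0.28,0,0.05],[0,0,0.28,0,0.05],[0,0,0.28,0,0.05]]]' 60; python3 -m pendant '[[[0,0,-0.05,0,0.05],[0,0,-0.1,0,0.05],[0,0,-0.2,0,0.05],[0,0,-0.3,0,0.05],[0,0,-0.45,0,0.05],[0,0,-0.6,0,0.05],[0,0,-0.6,0,0.05],[0,0,-0.6,0,0.05]]]'; python3 -c "
from h import *
go((626.5,100.2,125),np.radians(95.7))"
```

```text
time_s: 26.05
eef_pos: [443.9, -126.2, 4.5]
ee_rot: [0.001, 0.998, 0.07, 0.001]
force: [-1.7, 1.1, 8.5]
grip_width: 0.219
grip_force: 59.7
time_s: 26.85
eef_pos: [443.2, -125.8, 123.8]
ee_rot: [0.0, 0.998, 0.07, 0.0]
force: [0.1, -0.4, -2.6]
grip_width: 0.218
grip_force: 59.0
d [ 1.0659 -0.9903 -0.0058] spin 0.0131 j6 0.9 t 26.85
```

```bash
python3 -m pendant '[[[0.1,-0.09,0,0.013,0.05],[0.25,-0.23,0,0.013,0.05],[0.4,-0.37,0,0.013,0.05],[0.55,-0.51,0,0.013,0.05],[0.7,-0.65,0,0.013,0.05],[0.85,-0.79,0,0.013,0.05],[0.95,-0.89,0,0.013,0.05],[1,-0.95,0,0.013,0.05],[1,-0.95,0,0.013,0.05],[1,-0.95,0,0.013,0.05]]]'; python3 - <<'E'
from h import *
p,d=ctrl.capture("side");q,e=ctrl.capture("top"); np.savez("top5.npz",p=q,d=e)
cv2.imwrite("pics/a9.png",np.hstack([cv2.resize(p[160:310,120:300],(480,400)),cv2.resize(q[110:220,200:288],(320,400))]))
go((626.5,100.2,40),np.radians(95.7))
E
```

```text
time_s: 27.85
eef_pos: [613.9, 90.0, 122.1]
ee_rot: [0.0, 0.999, 0.05, -0.001]
force: [0.6, -0.4, -1.3]
grip_width: 0.217
grip_force: 59.0
d [ 0.0678 -0.0473  0.4138] spin -0.0002 j6 1.43 t 27.95
```

View pics/a9.png

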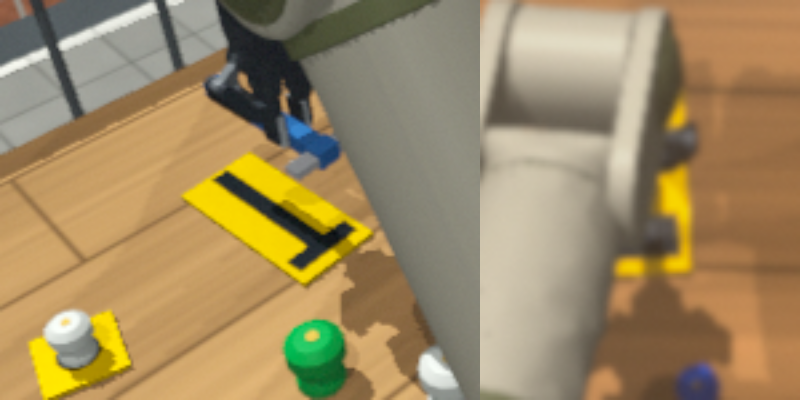

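The hammer is held level, its head over the painted-head end. I lower it to near contact.

```bash
python3 -m pendant '[[[0.068,-0.047,0.05,0,0.05],[0.068,-0.047,0.2,0,0.05],[0.068,-0.047,0.33,0,0.05],[0.068,-0.047,0.4,0,0.05],[0.068,-0.047,0.43,0,0.05],[0.068,-0.047,0.43,0,0.05],[0.068,-0.047,0.43,0,0.05]]]'; python3 - <<'E'
from h import *
p,d=ctrl.capture("side"); cv2.imwrite("pics/a10.png",cv2.resize(p[180:290,150:270],(654,600),interpolation=cv2.INTER_CUBIC))
go((626.5,100.2,11),np.radians(95.7))
E
```

```text
time_s: 28.65
eef_pos: [627.9, 100.8, 38.6]
ee_rot: [0.0, 0.999, 0.05, 0.001]
force: [1.2, 0.8, -2.3]
grip_width: 0.219
grip_force: 59.0
d [-0.0078  0.0027  0.1384] spin 0.0001 j6 1.45 t 28.7
```

View pics/a10.png

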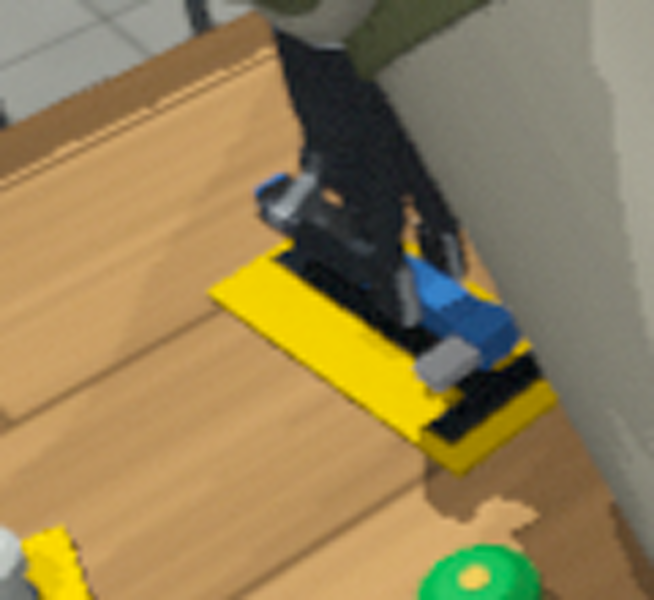

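The hammer hangs level just above and parallel to the silhouette. I lower it and release.

```bash
python3 -m pendant '[[[-0.007,0.002,0.06,0,0.05],[-0.007,0.002,0.11,0,0.05],[-0.007,0.002,0.135,0,0.05],[-0.007,0.002,0.138,0,0.05],[-0.007,0.002,0.138,0,0.05],[-0.007,0.002,0.138,0,0.3],[-0.007,0.002,0.138,0,0.5],[-0.007,0.002,0.138,0,0.6],[-0.007,0.002,0.1,0,0.6],[-0.007,0.002,-0.1,0,0.6],[-0.007,0.002,-0.3,0,0.6],[-0.007,0.002,-0.6,0,0.6]]]'; python3 -m pendant '[[[-0.6,0.5,-0.3,0,0.6],[-0.6,0.5,-0.3,0,0.6],[-0.6,0.5,-0.3,0,0.6],[-0.6,0.5,-0.3,0,0.6],[-0.6,0.5,-0.3,0,0.6],[-0.6,0.5,-0.3,0,0.6]]]'; python3 -m pendant '[[[-0.4,1,0,0,0.6],[-0.4,1,0,0,0.6],[-0.4,1,0,0,0.6],[-0.4,1,0,0,0.6],[-0.4,1,0,0,0.6],[-0.4,1,0,0,0.6]]]'; python3 - <<'E'
from h import *
p,d=ctrl.capture("side");q,e=ctrl.capture("top"); np.savez("top6.npz",p=q,d=e); np.savez("side6.npz",p=p)
cv2.imwrite("pics/a11.png",np.vstack([cv2.resize(q[115:200,150:410],(780,255),interpolation=cv2.INTER_CUBIC),cv2.resize(p[120:320,100:420],(780,340)) ]))
E
```

```text
time_s: 29.9
eef_pos: [625.1, 100.5, 148.2]
ee_rot: [-0.0, 0.999, 0.05, -0.001]
force: [0.6, -0.2, 0.5]
grip_width: 0.604
grip_force: 0.0
time_s: 30.5
eef_pos: [516.9, -10.6, 207.2]
ee_rot: [-0.0, 0.999, 0.05, 0.0]
force: [0.4, -0.2, 0.6]
grip_width: 0.597
grip_force: 0.0
time_s: 31.1
eef_pos: [457.1, -219.0, 206.3]
ee_rot: [-0.001, 0.999, 0.049, -0.0]
force: [0.0, 0.4, 0.3]
grip_width: 0.602
grip_force: 0.0
```

View pics/a11.png

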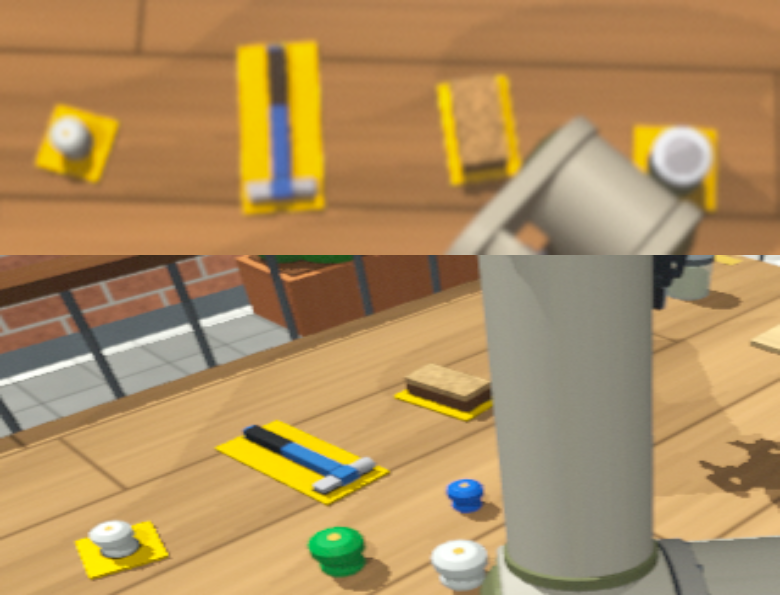

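```bash
python3 - <<'E'
from h import *
f=np.load("top6.npz");p=f["p"];P=cloud("top",f["d"]);P[f["d"]==0]=0;z=P[...,2]
def comp(u0,u1,v0,v1,lo,hi,zz):
    m=((z>lo)&(z<hi)).astype(np.uint8)[v0:v1,u0:u1]; n,l,s,c=cv2.connectedComponentsWithStats(m); k=1+s[1:,4].argmax(); v,u=np.where(l==k)
    return cast("top",np.c_[u+u0,v+v0],zz)[:,:2].astype(np.float32)
W=comp(222,268,120,192,17,45,25); print("hammer",W.min(0),W.max(0)); b=W[W[:,0]>640]; print(cv2.fitLine(b,cv2.DIST_HUBER,0,.01,.01).ravel(),"head",cv2.minAreaRect(W[W[:,0]<588]))
a=np.radians(5.6); x=np.array([np.cos(a),np.sin(a)]); y=np.array([-x[1],x[0]]); o=np.array([653.9,103.1])
L=(W-o)@x; N=(W-o)@y; print("local along",np.percentile(L,[0,1,99,100]).round(1),"head y",N[L<-70].min(),N[L<-70].max(),"shaft y mean",N[L>-50].mean())
W=comp(355,400,145,190,50,90,66); print("tin",cv2.minEnclosingCircle(W),W.mean(0))
s=np.load("side6.npz")["p"]; h=cv2.cvtColor(s,cv2.COLOR_BGR2HSV)
cv2.imwrite("pics/a12.png",np.hstack([cv2.resize(p[125:190,225:265],(369,600),interpolation=cv2.INTER_CUBIC),cv2.resize(s[195:260,185:265],(430,600),interpolation=cv2.INTER_CUBIC)]))
go((619.7,-327.6,150),0)
E
```

```text
hammer [569.8003    60.692158] [739.88556 131.70015]
[9.9412560e-01 1.0823244e-01 6.8963770e+02 1.0742278e+02] head ((579.0029907226562, 96.14848327636719), (16.58316421508789, 70.84581756591797), 1.6553136110305786)
local along [-84.  -82.8  85.7  87. ] head y -35.11382318411507 35.708551582728425 shaft y mean 0.7721022898206525
tin ((615.8379516601562, -325.4196472167969), 33.138877868652344) [ 616.1149 -326.8086]
d [0.7512 0.6331 0.2821] spin -0.4679 j6 0.8 t 31.2
```

View pics/a12.png

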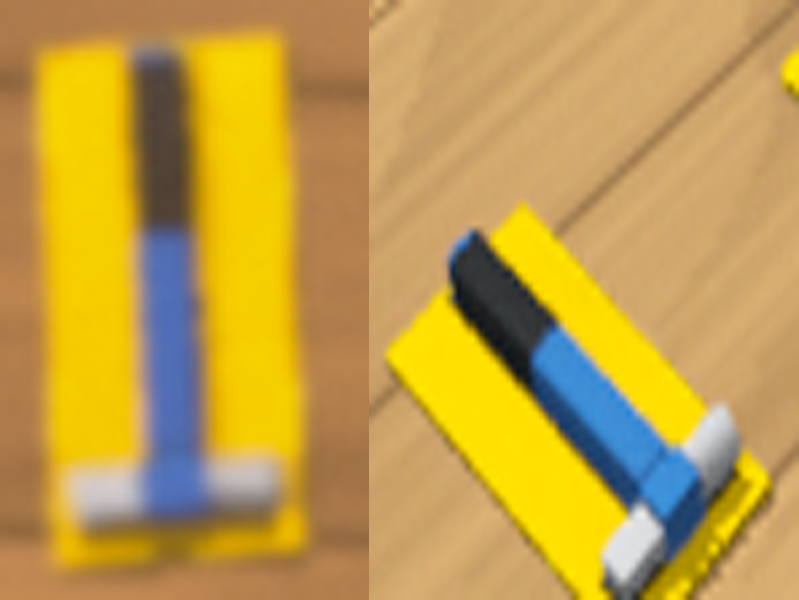

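The hammer sits on its silhouette to within about 1.5 mm. The tin is about 3.5 mm short in x at (616.1,-326.8), so I'll recentre it by closing along x at the disc centre.

```bash
python3 -m pendant '[[[0.75,0.63,0.05,-0.468,1],[0.75,0.63,0.05,-0.468,1],[0.75,0.63,0.05,-0.468,1],[0.75,0.63,0.05,-0.468,1],[0.75,0.63,0.05,-0.468,1],[0.75,0.63,0.05,-0.468,1],[0.75,0.63,0.05,-0.468,1],[0.75,0.63,0.05,-0.468,1],[0.75,0.63,0.05,-0.468,1],[0.75,0.63,0.05,-0.468,1],[0.75,0.63,0.05,-0.468,1],[0.75,0.63,0.05,-0.468,1]]]'; python3 -c "
from h import *
go((619.7,-327.6,20),0)"
```

```text
time_s: 32.4
eef_pos: [619.4, -326.8, 197.0]
ee_rot: [-0.0, 0.708, 0.706, 0.0]
force: [0.5, 0.3, -1.1]
grip_width: 1.003
grip_force: 0.0
d [-0.0044  0.0017  0.8851] spin -0.0007 j6 -0.65 t 32.4
```

```bash
python3 -m pendant '[[[-0.004,0.002,0.2,0,1],[-0.004,0.002,0.4,0,1],[-0.004,0.002,0.6,0,1],[-0.004,0.002,0.75,0,1],[-0.004,0.002,0.85,0,1],[-0.004,0.002,0.88,0,1],[-0.004,0.002,0.88,0,1]]]' 20; python3 -m pendant '[[[0,0,0,0,0.9],[0,0,0,0,0.85],[0,0,0,0,0.82],[0,0,0,0,0.79],[0,0,0,0,0.77],[0,0,0,0,0.75],[0,0,0,0,0.73],[0,0,0,0,0.71],[0,0,0,0,0.69],[0,0,0,0,0.69],[0,0,0,0,0.69]]]' 20
```

```text
time_s: 33.1
eef_pos: [619.1, -328.6, 20.9]
ee_rot: [-0.0, 0.708, 0.707, -0.0]
force: [0.0, -1.1, 1.2]
grip_width: 0.998
grip_force: 0.0
time_s: 34.2
eef_pos: [619.0, -329.3, 21.5]
ee_rot: [0.0, 0.707, 0.707, -0.0]
force: [-0.9, -0.1, 2.5]
grip_width: 0.719
grip_force: 22.4
```

```bash
python3 -c "
from h import *
go((619.7,-327.6,20),0)"
```

```text
d [0.0083 0.0033 0.0073] spin -0.0002 j6 -0.65 t 34.2
```

Gripped and centred. I release, lift and withdraw, then check.

```bash
python3 -m pendant '[[[0,0.002,0,0,0.69],[0,0.002,0,0,0.69],[0,0.002,0,0,0.85],[0,0.002,0,0,1],[0,0.002,0,0,1],[0,0.002,0,0,1],[0,0.002,-0.1,0,1],[0,0.002,-0.3,0,1],[0,0.002,-0.5,0,1],[0,0.002,-0.7,0,1],[0,0.002,-0.9,0,1],[0,0.002,-0.9,0,1]]]'; python3 -m pendant '[[[-0.2,-1,0,0,1],[-0.2,-1,0,0,1],[-0.2,-1,0,0,1],[-0.2,-1,0,0,1],[-0.2,-1,0,0,1],[-0.2,-1,0,0,1],[-0.2,-1,0,0,1]]]'; python3 -m pendant '[[[-0.5,-0.5,0,0,1],[-0.5,-0.5,0,0,1],[-0.5,-0.5,0,0,1],[-0.5,-0.5,0,0,1],[-0.5,-0.5,0,0,1],[-0.5,-0.5,0,0,1],[-0.5,-0.5,0,0,1]]]'; python3 - <<'E'
from h import *
s,_=ctrl.capture("side");p,d=ctrl.capture("top");P=cloud("top",d);P[d==0]=0;z=P[...,2]
m=((z>50)&(z<90)).astype(np.uint8)[140:192,350:405]; n,l,S,c=cv2.connectedComponentsWithStats(m); k=1+S[1:,4].argmax(); v,u=np.where(l==k); W=cast("top",np.c_[u+350,v+140],66)[:,:2].astype(np.float32)
print("tin",cv2.minEnclosingCircle(W),W.mean(0))
cv2.imwrite("pics/a13.png",np.vstack([cv2.resize(p[115:260,150:490],(780,333),interpolation=cv2.INTER_CUBIC),cv2.resize(s[110:310,100:480],(780,260))]))
E
```

```text
time_s: 35.4
eef_pos: [620.9, -330.2, 208.2]
ee_rot: [0.005, 0.707, 0.707, 0.001]
force: [0.1, -0.2, 0.4]
grip_width: 1.002
grip_force: 0.0
time_s: 36.1
eef_pos: [420.2, -368.9, 201.1]
ee_rot: [0.0, 0.707, 0.707, 0.0]
force: [-0.1, 0.8, 1.1]
grip_width: 0.995
grip_force: 0.0
time_s: 36.8
eef_pos: [320.6, -468.2, 201.3]
ee_rot: [0.0, 0.707, 0.708, 0.0]
force: [0.0, -0.0, 0.3]
grip_width: 0.998
grip_force: 0.0
tin ((617.1513061523438, -328.50982666015625), 32.31413650512695) [ 618.13153 -327.1419 ]
```

View pics/a13.png

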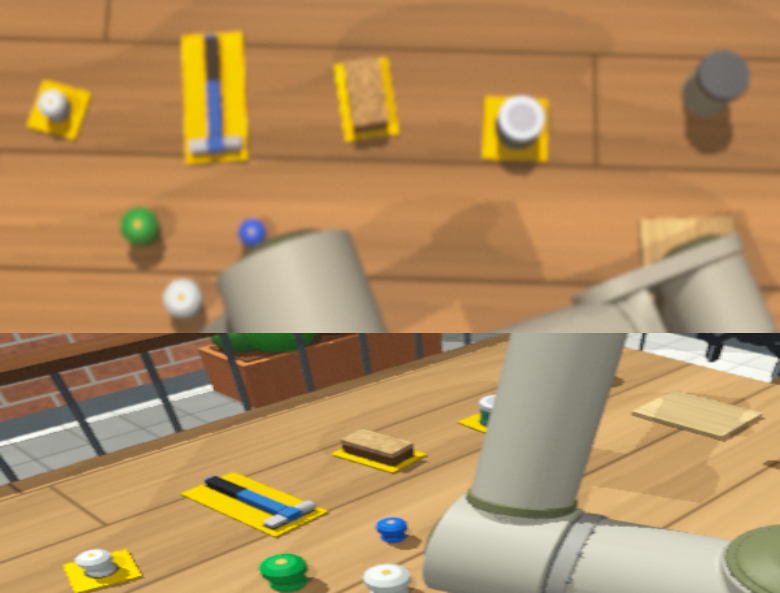

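All four things stand on their boards, the tin within about 2 mm, the roof board is untouched and the arm is clear. Handing in.

```bash
python3 -c "
from rig import ctrl
print(ctrl.finish_job())"
```

```text
the job is handed in; nothing more can be done
None
```

The tin, sanding block, white knob and hammer are each on their matching boards, within about 2 mm by the camera. The knob stayed upright whenever I looked, the roof board was not touched, and the job was handed in at about 37 s.

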